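# Clamp the tablet jar and hold its lid open

## Robot

A 6-joint arm with a two-finger parallel gripper is mounted at the origin on the work surface. World frame = base frame: x ahead of the robot, y to its left, z up, the work surface at z = 0. Lengths are in m, angles in rad, forces in N, time in s.
With the tool pointing down it reaches from about 0.3 to 0.875 m from the base axis. Payload 6.4 kg.
Tool frame: the origin (TCP) lies between the finger pads; the fingertips stand ctrl.tip_extent ahead of it and the grasp point (between the pads) is the TCP (ctrl.tip_extent is the distance from the TCP to the fingertips, in m); z points along the fingers, y is the line along which they close (so a half turn about z gives the same grasp; the last joint's range is limited). The gripper opens to 85 mm and grips with 20 to 120 N. Pads are 22 mm wide; open, the fingers measure 114 mm over their backs; the gripper's body (76 mm by 85 mm) begins 54 mm behind the grasp point. The pads swing forward as they close: fully open they stand 13 mm farther back than shut.
Start: joints at [-1.409, 0.181, 1.607, -0, 1.354, -0.206], TCP at [0.207, -0.537, 0.25] pointing down, gripper open.
Joint ranges: [-2.99, 2.99], [-0.89, 2.07], [0.3, 2.58], [-1.14, 4.28], [0, 2.63], [-3.12, 3.12]. Speed limits (rad/s): [2.57, 2.57, 3.01, 3.14, 3.14, 3.14].

## Interface

Orientations are given as a unit quaternion [w, x, y, z].
In Python, from bench import ctrl gives the robot as it stands.
- The arm moves only by the tool send_rows, never from a script. Its arguments are lists of equal length, an entry for each row: "dr": the turn, a rotation vector about the tool's x, y, z in units of 6 degrees (1.0 is 6 degrees), a list of three; "xyz": the shift along the tool's x, y, z in cm, a list of three; "jaw": the opening in per cent of the stroke, from 0 (shut) to 100 (fully open). In form: {"dr": [[wx, wy, wz], ...], "xyz": [[dx, dy, dz], ...], "jaw": [jaw, ...]}. A call has exactly 8 rows; each row is the pose to reach, as a shift and turn from the pose commanded when the call began, along the tool's axes at that moment; what a row does not reach only later rows make up. A row lasts 1/8 s, in which the tool goes at most 62.5 mm and 10.7 degrees, less where a joint would pass 70% of its speed; a pose out of reach is approached as far as the arm can. A call with a gripper value outside its range is refused whole. The fingers move at their own pace and stop on an object; the grip force is fixed at half the most. Time passes only in rows, so rows that repeat a pose let the fingers close, or fill a call up. It gives the time, the measured TCP pose, the force, the opening and the grip force at its end, in the units of the state.
- ctrl.get_obs(): the state, without advancing time (a new reading comes with each control period).
- ctrl.camera(name): name is "scene" or "top" or "wrist"; returns the picture (400x640x3 uint8, red, green, blue); there is no depth.
- ctrl.calibration(name): a dict with "camera_matrix" (3x3 intrinsics, pixels), "D" ([k1, k2, p1, p2, k3] as OpenCV has them; the pictures are not rectified), "world_from_camera" (4x4, takes a point from camera to world coordinates). Camera axes: x right, y up, looking along -z (the intrinsics and any distortion apply to the point x, -y, -z); pixel columns grow to the right and rows downward; lengths in m; the calibration is good to about 2 mm. A picture is of the moment at which its call begins: read the wrist's pose just before it. calibration takes no time and is no camera call; for the wrist camera it gives the pose at the moment of the call.
- ctrl.hand_in(): hands the job in; it is judged then, once.
The state is a dict: "time_s": time; "q": joint angles; "dq": joint speeds; "joint_efforts": joint torques, N m; "eef_pos": TCP position; "eef_rot": TCP orientation; "wrist_force": force on the tool from outside, world axes, zero at the start; "torque": the same for the moment, N m; "opening": opening from 0.0 (shut) to 1.0 (fully open); "grasp_force": force on a finger pad.
Only numpy, scipy, OpenCV 4.12 (cv2) and the standard library are available. Lean on these libraries where they do the work, as an engineer would, in place of code of your own. Each camera call takes 0.05 s, during which the arm holds its last target. There are 200 camera calls.

## Task

Open the glass jar of steriliser tablets one-handed: first slide the clamp's grey jaw fully home to its end stop so that it braces the jar, then twist the jar's tight white lid anticlockwise, stop turning once its lugs have come free, and lift it straight off. Finish while still holding the lid in the gripper, level and just above the jar's mouth, about two centimetres clear of the rim: do not put it down or let go. Leave the jar standing in the clamp and the things on the tray alone.

Things in the scene. Friction and masses are not known exactly. Their poses are not given: they have to be found in the camera images.
- clamp: White jar clamp fixed on the dresser: base plate 100 (x) by 225 (y, -160 to +65) by 14 mm; origin on the dresser, under the jar's braced place. The fixed jaw (64 mm wide along x, face at y = +30.75 mm, top at z = 60 mm) is on its +y side; the grey sliding jaw comes from -y. Two 6 mm high rails leave the jar's foot 2 mm play along x
- jaw (a joint): Travel of the grey sliding jaw along the clamp's +y: 0 = fully back, 0.030 m = home at its end stop, its face (56 mm wide, z 24 to 58 mm) 61.5 mm from the fixed jaw, which braces the 60 mm jar with 1.5 mm play and squares it up. Starts at 0 to 0.010 m, is stiff (about 12 N) and stays where it is left
- jaw_grip (a point): Top centre of the upright grip of the sliding jaw: a grey block 16 mm thick along the clamp's x, 22 mm along its y, top 60 mm and underside 24 mm above the dresser, 95 mm to the -y side of the braced jar's axis when the jaw is home. Moves with the jaw
- jar: Glass jar, loose, on the clamp's base plate (14 mm above the dresser). Origin at the centre of its underside, z up. Round foot 52 mm across, 8 mm high; square body 60 by 60 mm, z 8 to 62 mm; neck 38 mm across up to the rim at z = 88 mm. 0.3 kg. Starts 3 to 10 mm off the fixed jaw, up to 0.07 rad askew, and turns with the lid unless braced
- jar_mouth (a point): Centre of the jar's rim, 88 mm above its underside; axes as the jar
- lid: White ribbed twist-off lid, 58 mm across, 25 mm high, 30 g; origin at the centre of its lower edge, 67 mm above the jar's underside (21 mm below the rim) when on. Three lugs inside catch under ledges on the neck. Anticlockwise from above it comes free after about 1.1 rad, past 1.8 rad it catches again: turn it about 1.25 rad. It does not rise as it turns; it cannot be lifted before it is free
- lid_top (a point): Centre of the lid's flat top, 25 mm above its lower edge. When the lid is on, this is 4 mm above the rim, and the jar's flat shoulder lies 30 mm below it: keep fingertips above the shoulder
- collar (a joint): Drag ring on the jar's neck just under the lid, 55 mm across, keyed to the lid with about 0.13 rad of slack while the lid is down; it stays on the jar when the lid is lifted. Angle relative to the jar, 0 = done up, grows anticlockwise from above, stiff (0.3 N m). The lid is free when this reads more than about 1.05 rad and up to 1.7
- pacifier: Bystander on the tray: yellow pacifier, teat up, 42 mm across, 38 mm high; origin under its centre
- egg_cup: Bystander on the tray: white ceramic egg cup upside down, 50 mm across, 48 mm high; origin under its centre
- travel_case: Bystander on the tray: lavender plastic travel case 85 by 60 by 42 mm with a press button on a long side; origin under its centre
- spoon: Bystander on the tray: short wooden spoon, 150 mm long, lying; origin under its middle
There are look-alikes about, which are no part of the job. Several things have the shape of the lid; the one meant has the colours described above. Leave any black look-alike of the clamp alone.

How it is judged:
By the outcome, as a careful person would: the job done as asked, in the order asked, and still so for the second after the job is handed in, while the arm keeps its last pose, push and grip.
It also fails if it takes over 45 s, if anything falls off the work surface, if the arm or the gripper's body presses on something with over 40 N, if the wrist force passes 120 N, or if a joint passes its speed limit or range.

## Working session

There is one attempt and no reset: what is moved stays moved. The work goes in short steps, Python scripts to look and compute and a tool call to move; the robot and the scene stay as the last step left them, time stands still between calls to the robot, and variables do not carry over. Pictures are saved under pics/ and viewed, at most 10 in all, crops included, and the job is handed in when it is done.

Besides the shell and the picture viewer there is one more tool, called after "Request:" in YAML: its name, and indented under it one key for each argument. send_rows: Moves the arm, as the interface text tells. Its arguments: {"type":"object","properties":{"dr":{"type":"array","items":{"type":"array","items":{"type":"number"}}},"xyz":{"type":"array","items":{"type":"array","items":{"type":"number"}}},"jaw":{"type":"array","items":{"type":"number"}}},"required":["dr","xyz","jaw"]}

```bash
mkdir -p pics; cat > h.py <<'E'
import numpy as np, cv2
from bench import ctrl
def ray(name,uv,cal=None):
    c=cal or ctrl.calibration(name); K=np.array(c["camera_matrix"],float);D=np.array(c["D"],float);T=np.array(c["world_from_camera"])
    p=cv2.undistortPoints(np.array([[uv]],float),K,D)[0,0]
    return T[:3,3],T[:3,:3]@np.array([p[0],-p[1],-1])
def atz(name,uv,z,cal=None):
    o,d=ray(name,uv,cal); return o+d*(z-o[2])/d[2]
def proj(name,P,cal=None):
    c=cal or ctrl.calibration(name); K=np.array(c["camera_matrix"],float);D=np.array(c["D"],float);T=np.array(c["world_from_camera"])
    q=(np.atleast_2d(P)-T[:3,3])@T[:3,:3]; q=q*[1,-1,-1]
    return cv2.projectPoints(q,np.zeros(3),np.zeros(3),K,D)[0][:,0]
def save(name,fn,crop=None,s=1):
    im=ctrl.camera(name)[:,:,::-1]
    if crop: x0,y0,x1,y1=crop; im=im[y0:y1,x0:x1]
    cv2.imwrite("pics/"+fn,cv2.resize(im,None,fx=s,fy=s,interpolation=cv2.INTER_CUBIC))
E
python3 - <<'E'
from h import *
save("scene","s.png");save("top","t.png")
print(ctrl.get_obs(),ctrl.tip_extent)
for n in("scene","top"):print(ctrl.calibration(n))
E
```

```text
{'time_s': 0.1, 'q': array([-1.40931047e+00,  1.81453018e-01,  1.60791157e+00, -3.65764395e-05,
        1.35378422e+00, -2.06296919e-01]), 'dq': array([ 0.00127281, -0.00117098, -0.00280439, -0.00121086, -0.00117395,
       -0.00047864]), 'joint_efforts': array([ 7.54845605e-04, -4.45876229e+01, -3.52237666e+01, -3.69219861e-04,
        4.21605320e-03, -1.73109964e-06]), 'eef_pos': array([ 0.20667108, -0.53607578,  0.24948021]), 'eef_rot': array([-7.78281410e-04,  9.83138552e-01,  1.82860553e-01, -4.19957084e-07]), 'wrist_force': array([-0.48085802, -0.28219751, -0.73941418]), 'torque': array([ 0.01062355, -0.0236762 ,  0.03188316]), 'grasp_force': 0.0, 'opening': 0.9993844799885109} 0.019
{'camera_matrix': array([[482.26691162,   0.        , 318.67643888],
       [  0.        , 482.26691162, 195.64327147],
       [  0.        ,   0.        ,   1.        ]]), 'D': array([0.00909641, 0.        , 0.        , 0.        , 0.        ]), 'world_from_camera': array([[ 0.63263298, -0.50397462,  0.58803494,  1.34001985],
       [ 0.77443082,  0.4060928 , -0.48512426, -0.66895563],
       [ 0.00569356,  0.76229799,  0.64720117,  0.9952816 ],
       [ 0.        ,  0.        ,  0.        ,  1.        ]])}
{'camera_matrix': array([[432.99683803,   0.        , 316.7380317 ],
       [  0.        , 432.99683803, 192.82539703],
       [  0.        ,   0.        ,   1.        ]]), 'D': array([-0.01602124,  0.        ,  0.        ,  0.        ,  0.        ]), 'world_from_camera': array([[-0.02809242,  0.99062206, -0.13371144,  0.31372158],
       [-0.99951844, -0.02607391,  0.0168235 ,  0.04008118],
       [ 0.01317935,  0.13411966,  0.9908775 ,  1.4771434 ],
       [ 0.        ,  0.        ,  0.        ,  1.        ]])}
```

View pics/s.png

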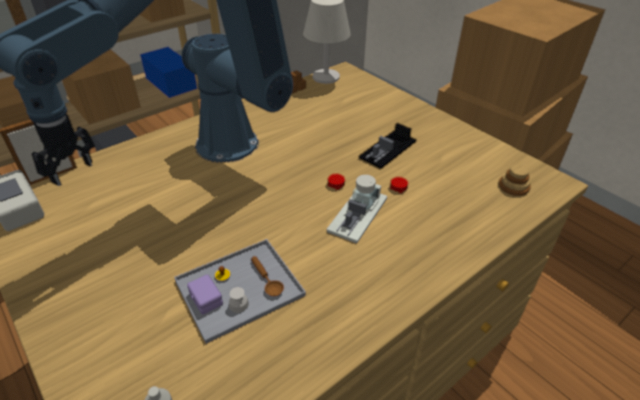

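View pics/t.png

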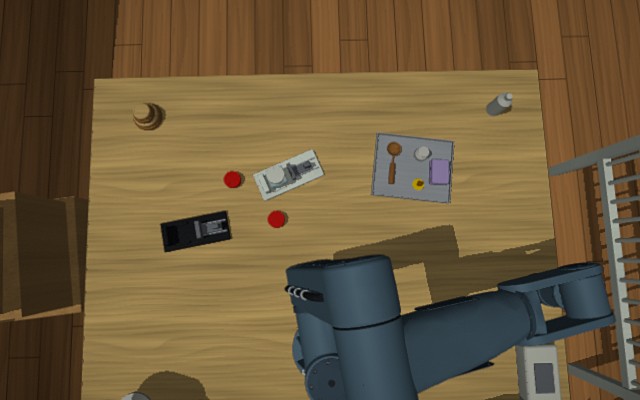

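The scene view shows the white clamp with jar at (358,205). In the top view it is at (289,174). Lid-shaped things in the top view are the white one on the jar at (277,177) and red ones at (233,179) and (277,219). The white one fits the description. The black clamp at (196,231) is the look-alike. I'll confirm in an enlarged crop.

```bash
python3 - <<'E'
from h import *
save("top","tc.png",(240,140,340,210),8);save("scene","sc.png",(315,160,415,250),6.6)
E
```

```text
(no output)
```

View pics/tc.png

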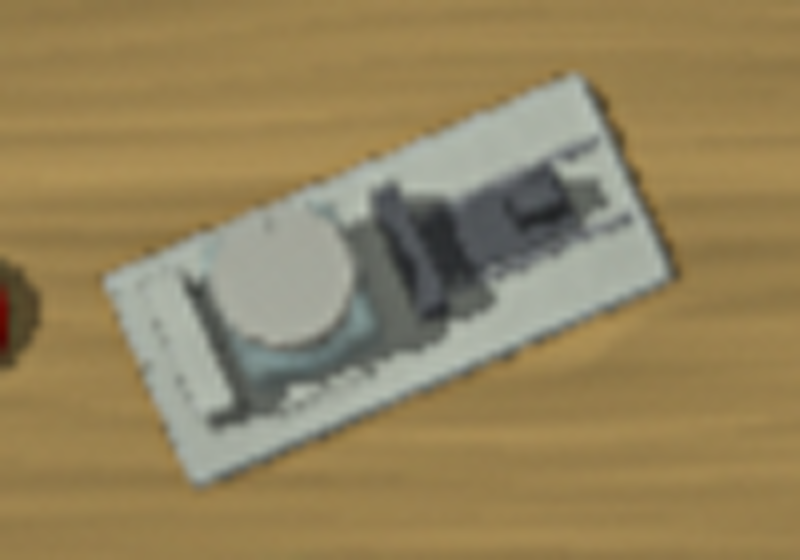

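View pics/sc.png

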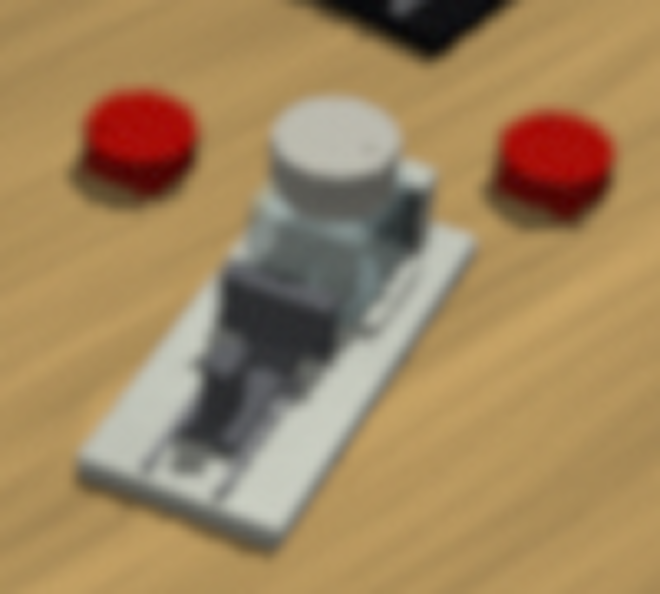

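The crops confirm the white ribbed lid on the glass jar in the white clamp, at crop centre (285,273) in the top view. The grey grip is near (540,200). The base corners are at (105,280), (198,487), (577,73) and (677,275).

```bash
python3 - <<'E'
from h import *
f=lambda x,y:(240+(x+.5)/8-.5,140+(y+.5)/8-.5)
g=lambda x,y:(315+(x+.5)/6.6-.5,160+(y+.5)/6.6-.5)
A,B,C,D=[atz("top",f(*p),.014) for p in((105,280),(198,487),(577,73),(677,275))]
print(A,B,C,D)
for n,p in(("AB",B-A),("CD",D-C),("AC",A-C),("BD",B-D)):print(n,np.linalg.norm(p),np.degrees(np.arctan2(p[1],p[0])))
yd=(A-C)+(B-D);yd/=np.linalg.norm(yd); xd=np.array([yd[1],-yd[0],0])
m=(A+B+C+D)/4; o=m+yd*.0475
print("yd",yd,"xd",xd,"origin",o)
for n,p in (("lid",atz("top",f(285,273),.106)),("lidS",atz("scene",g(336,130),.106)),("grip",atz("top",f(540,195),.06)),("gripS",atz("scene",g(228,352),.06)),("gripS2",atz("scene",g(262,382),.06)),
 ("base1",atz("scene",g(475,238),.014)),("b2",atz("scene",g(80,465),.014)),("b3",atz("scene",g(275,540),.014))):
    print(n,p,(p-o)@xd,(p-o)@yd)
E
```

```text
[0.58001672 0.23273994 0.014     ] [0.48976115 0.19404126 0.014     ] [0.66558011 0.02837233 0.014     ] [ 0.57586592 -0.01215351  0.014     ]
AB 0.09820211454327309 -156.79190439870573
CD 0.09844276541705485 -155.69027519852156
AC 0.22155633758388632 112.71778956619049
BD 0.22345091511345141 112.6649040423151
yd [-0.3857649   0.92259712  0.        ] xd [0.92259712 0.3857649  0.        ] origin [0.55948214 0.15457337 0.014     ]
lid [0.56425523 0.14846312 0.106     ] 0.0020465137201855035 -0.007478590257889781
lidS [0.56108797 0.15341401 0.106     ] 0.0010342901995928529 -0.0016890960308813124
grip [0.60290746 0.0455253  0.06      ] -0.0020028437036499133 -0.11735939283342102
gripS [0.60462489 0.05175382 0.06      ] 0.0019843970122243454 -0.11227550751725146
gripS2 [0.62811001 0.05031926 0.06      ] 0.0230982949006817 -0.12265876453472965
base1 [0.58244637 0.23293905 0.014     ] 0.05141745952241139 0.06344116410765217
b2 [ 0.58239266 -0.01279496  0.014     ] -0.0434276448423411 -0.16325161046706557
b3 [0.67002431 0.02282179 0.014     ] 0.05116075525191866 -0.16419691618787768
```

Request:
send_rows:
  dr:
    - [0,0,-0.27]
    - [0,0,-0.27]
    - [0,0,-0.27]
    - [0,0,-0.27]
    - [0,0,-0.27]
    - [0,0,-0.27]
    - [0,0,-0.27]
    - [0,0,-0.27]
  xyz:
    - [6,-3.7,0]
    - [12,-7.4,0]
    - [17,-10.5,0]
    - [22,-13.6,0]
    - [27,-16.7,0]
    - [32,-19.8,0]
    - [36,-22.3,0]
    - [40,-24.7,0]
  jaw: [0,0,0,0,0,0,0,0]

```text
time_s: 1.2
eef_pos: [0.492, -0.1605, 0.2503]
eef_rot: [0.0, 0.98, 0.197, 0.0]
wrist_force: [0.1, 0.0, 0.9]
opening: -0.0
grasp_force: 0.0
```

```bash
cat >> h.py <<'E'
from scipy.spatial.transform import Rotation as R
O=np.array([.5605,.1545,0]);YD=np.array([-.3858,.9226,0]);XD=np.array([.9226,.3858,0])
def st():
    s=ctrl.get_obs();r=R.from_quat(s["eef_rot"],scalar_first=True);p=s["eef_pos"];x=r.as_matrix()[:,0]
    print("t",round(s["time_s"],2),"p",p.round(4),"yaw",np.arctan2(x[1],x[0]).round(4),"zax",r.as_matrix()[:,2].round(3),"clamp",((p-O)@XD).round(4),((p-O)@YD).round(4),"F",s["wrist_force"].round(1),"T",s["torque"].round(2),"op",s["opening"].round(3),"g",s["grasp_force"].round(1),"q",s["q"].round(2))
    return p,r
def go(w):
    p,r=st();print("shift cm",(r.inv().apply(np.array(w)-p)*100).round(2))
E
python3 -c "
from h import *
go(list((O-.157*YD)[:2])+[.15])"
```

```text
Traceback (most recent call last):
  File "h.py", line 24, in go
    p,r=st();print("shift cm",(r.inv().apply(np.array(w)-p)*100).round(2))
        ~~^^
  File "h.py", line 21, in st
    print("t",round(s["time_s"],2),"p",p.round(4),"yaw",np.arctan2(x[1],x[0]).round(4),"zax",r.as_matrix()[:,2].round(3),"clamp",((p-O)@XD).round(4),((p-O)@YD).round(4),"F",s["wrist_force"].round(1),"T",s["torque"].round(2),"op",s["opening"].round(3),"g",s["grasp_force"].round(1),"q",s["q"].round(2))
                                                                                                                                                                                                                                     ^^^^^^^^^^^^^^^^^^
AttributeError: 'float' object has no attribute 'round'
```

Request:
send_rows:
  dr:
    - [0,0,0]
    - [0,0,0]
    - [0,0,0]
    - [0,0,0]
    - [0,0,0]
    - [0,0,0]
    - [0,0,0]
    - [0,0,0]
  xyz:
    - [5,-2.9,2]
    - [10,-5.8,5]
    - [14,-8.1,8]
    - [17,-9.9,10]
    - [18.5,-10.7,12]
    - [18.5,-10.7,12]
    - [18.5,-10.7,12]
    - [18.5,-10.7,12]
  jaw: [0,0,0,0,0,0,0,0]

```text
time_s: 2.2
eef_pos: [0.6209, 0.0069, 0.1316]
eef_rot: [0.0, 0.981, 0.196, 0.001]
wrist_force: [0.5, -0.7, 1.0]
opening: 0.001
grasp_force: 0.0
```

```bash
sed -i 's/s\["opening"\].round(3)/round(float(s["opening"]),3)/;s/s\["grasp_force"\].round(1)/round(float(s["grasp_force"]),1)/' h.py
python3 -c "
from h import *
go(list((O-.157*YD)[:2])+[.052]);save('wrist','w1.png',None,1.2)"
```

```text
t 2.2 p [0.6209 0.0069 0.1316] yaw 0.395 zax [ 0.002 -0.    -1.   ] clamp -0.0012 -0.1595 F [ 0.5 -0.7  1. ] T [0.01 0.06 0.01] op 0.001 g 0.0 q [-0.18  0.4   1.58 -0.    1.16  1.  ]
shift cm [ 0.11 -0.26  7.96]
```

View pics/w1.png

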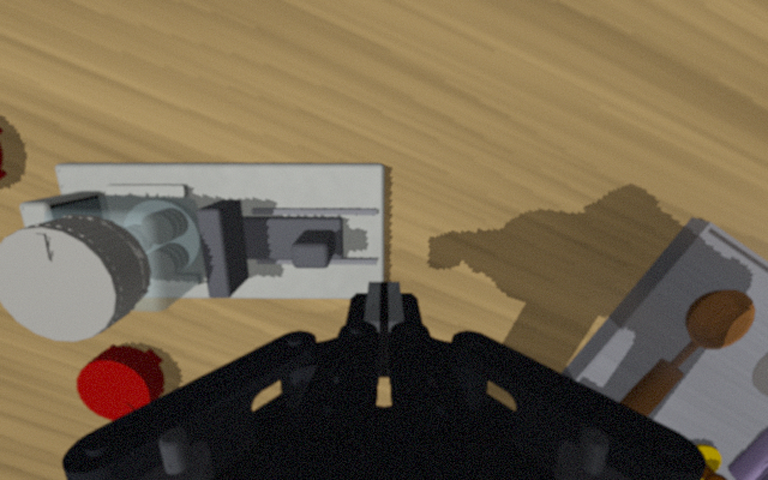

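The wrist view shows the shut fingers at (385,300), behind the grip block at (313,248). The lid top is near (57,280), and the base's free-end corners are (383,164) and (386,298).

```bash
python3 - <<'E'
from h import *
f=lambda x,y:((x+.5)/1.2-.5,(y+.5)/1.2-.5)
for n,p,z in (("C",(383,164),.014),("D",(386,298),.014),("A",(57,165),.014),("lid",(57,280),.106),("g1",(294,246),.06),("g2",(327,268),.06),("g3",(338,232),.06),("g4",(302,232),.06),):
    w=atz("wrist",f(*p),z);print(n,w.round(4),((w-O)@XD).round(4),((w-O)@YD).round(4))
for P in ((0,-.117,.06),(0,-.157,.033),(0,-.106,.06),(0,-.128,.06)):
    print(P,proj("wrist",O+P[0]*XD+P[1]*YD+[0,0,P[2]])*1.2)
E
```

```text
C [0.6687 0.0269 0.014 ] 0.0506 -0.1594
D [ 0.5784 -0.013   0.014 ] -0.0481 -0.1615
A [0.5833 0.2319 0.014 ] 0.0509 0.0626
lid [0.5686 0.1491 0.106 ] 0.0053 -0.0081
g1 [0.6087 0.0581 0.06  ] 0.0073 -0.1075
g2 [0.6033 0.0356 0.06  ] -0.0064 -0.1262
g3 [0.6265 0.0374 0.06  ] 0.0157 -0.1335
g4 [0.6185 0.0565 0.06  ] 0.0157 -0.1128
(0, -0.117, 0.06) [[310.84832816 257.72346892]]
(0, -0.157, 0.033) [[379.36517124 244.07229397]]
(0, -0.106, 0.06) [[292.16569606 257.7509241 ]]
(0, -0.128, 0.06) [[329.54686575 257.69441513]]
```

Request:
send_rows:
  dr:
    - [0,0,0]
    - [0,0,0]
    - [0,0,0]
    - [0,0,0]
    - [0,0,0]
    - [0,0,0]
    - [0,0,0]
    - [0,0,0]
  xyz:
    - [0.2,0,3]
    - [0.2,0,6]
    - [0.2,0,8]
    - [0.2,0,8]
    - [0.2,-0.5,8]
    - [0.2,-1.0,8]
    - [0.2,-1.5,8]
    - [0.2,-1.8,8]
  jaw: [0,0,0,0,0,0,0,0]

```text
time_s: 3.25
eef_pos: [0.616, 0.0251, 0.051]
eef_rot: [0.001, 0.98, 0.197, 0.001]
wrist_force: [0.9, -8.4, -0.3]
opening: -0.0
grasp_force: 4.0
```

```bash
python3 -c "
from h import *
st()"
```

```text
t 3.25 p [0.616  0.0251 0.051 ] yaw 0.3969 zax [ 0.002 -0.001 -1.   ] clamp 0.0013 -0.1408 F [ 0.9 -8.4 -0.3] T [-1.26 -0.2  -0.02] op -0.0 g 4.0 q [-0.15  0.51  1.62 -0.    1.01  1.02]
```

Request:
send_rows:
  dr:
    - [0,0,0]
    - [0,0,0]
    - [0,0,0]
    - [0,0,0]
    - [0,0,0]
    - [0,0,0]
    - [0,0,0]
    - [0,0,0]
  xyz:
    - [0,-0.3,0]
    - [0,-0.6,0]
    - [0,-0.9,0]
    - [0,-1.2,0]
    - [0,-1.5,0]
    - [0,-1.7,0]
    - [0,-1.8,0]
    - [0,-1.9,0]
  jaw: [0,0,0,0,0,0,0,0]

```text
time_s: 4.25
eef_pos: [0.61, 0.0394, 0.0511]
eef_rot: [0.003, 0.98, 0.197, 0.001]
wrist_force: [3.5, -13.8, -2.8]
opening: -0.004
grasp_force: 7.0
```

```bash
python3 -c "
from h import *
st()"
```

```text
t 4.25 p [0.61   0.0394 0.0511] yaw 0.3957 zax [ 0.004 -0.005 -1.   ] clamp 0.0013 -0.1253 F [  3.5 -13.8  -2.8] T [-2.05 -0.62 -0.01] op -0.004 g 7.0 q [-0.13  0.5   1.64 -0.01  1.    1.05]
```

Request:
send_rows:
  dr:
    - [0,0,0]
    - [0,0,0]
    - [0,0,0]
    - [0,0,0]
    - [0,0,0]
    - [0,0,0]
    - [0,0,0]
    - [0,0,0]
  xyz:
    - [0,-0.1,0]
    - [0,-0.2,0]
    - [0,-0.3,0]
    - [0,-0.4,0]
    - [0,-0.5,0]
    - [0,-0.6,0]
    - [0,-0.6,0]
    - [0,-0.6,0]
  jaw: [0,0,0,0,0,0,0,0]

```text
time_s: 5.25
eef_pos: [0.6079, 0.0447, 0.0511]
eef_rot: [0.003, 0.98, 0.197, 0.002]
wrist_force: [3.9, -13.9, -3.3]
opening: -0.001
grasp_force: 7.2
```

```bash
python3 -c "
from h import *
st()"
```

```text
t 5.25 p [0.6079 0.0447 0.0511] yaw 0.3957 zax [ 0.004 -0.005 -1.   ] clamp 0.0014 -0.1195 F [  3.9 -13.9  -3.3] T [-2.07 -0.64 -0.05] op -0.001 g 7.2 q [-0.12  0.5   1.64 -0.01  1.    1.06]
```

Force is flat at about 14 N, so the jaw is still sliding. Continuing to the stop.

Request:
send_rows:
  dr:
    - [0,0,0]
    - [0,0,0]
    - [0,0,0]
    - [0,0,0]
    - [0,0,0]
    - [0,0,0]
    - [0,0,0]
    - [0,0,0]
  xyz:
    - [0,-0.1,0]
    - [0,-0.2,0]
    - [0,-0.3,0]
    - [0,-0.4,0]
    - [0,-0.5,0]
    - [0,-0.6,0]
    - [0,-0.6,0]
    - [0,-0.6,0]
  jaw: [0,0,0,0,0,0,0,0]

```text
time_s: 6.25
eef_pos: [0.6077, 0.0455, 0.0514]
eef_rot: [0.007, 0.981, 0.196, 0.003]
wrist_force: [10.3, -31.4, -8.4]
opening: 0.006
grasp_force: 16.7
```

```bash
python3 -c "
from h import *
st()"
```

```text
t 6.25 p [0.6077 0.0455 0.0514] yaw 0.3951 zax [ 0.008 -0.012 -1.   ] clamp 0.0015 -0.1188 F [ 10.3 -31.4  -8.4] T [-4.9  -1.54  0.02] op 0.006 g 16.7 q [-0.11  0.49  1.64 -0.01  0.99  1.07]
```

Force rose sharply to 33 N at the expected home position, so the jaw is at its stop. Backing off, rising and moving over the jar.

Request:
send_rows:
  dr:
    - [0,0,0]
    - [0,0,0]
    - [0,0,0]
    - [0,0,0]
    - [0,0,0]
    - [0,0,0]
    - [0,0,0]
    - [0,0,0]
  xyz:
    - [0,1.0,0]
    - [0,2.5,0]
    - [0,2.5,-4]
    - [0,2.5,-9]
    - [0,2.5,-14]
    - [0,-2,-16]
    - [0,-6,-16]
    - [0,-8,-16]
  jaw: [0,0,0,0,0,0,0,0]

```text
time_s: 7.25
eef_pos: [0.5719, 0.1294, 0.2107]
eef_rot: [-0.0, 0.98, 0.198, 0.0]
wrist_force: [-0.1, 0.2, -0.2]
opening: 0.001
grasp_force: 0.0
```

```bash
python3 -c "
from h import *
st();save('wrist','w2.png',None,1.2)"
```

```text
t 7.25 p [0.5719 0.1294 0.2107] yaw 0.3982 zax [ 0.  0. -1.] clamp 0.0009 -0.0275 F [-0.1  0.2 -0.2] T [ 0.03 -0.01 -0.05] op 0.001 g 0.0 q [0.02 0.24 1.62 0.   1.28 1.19]
```

View pics/w2.png

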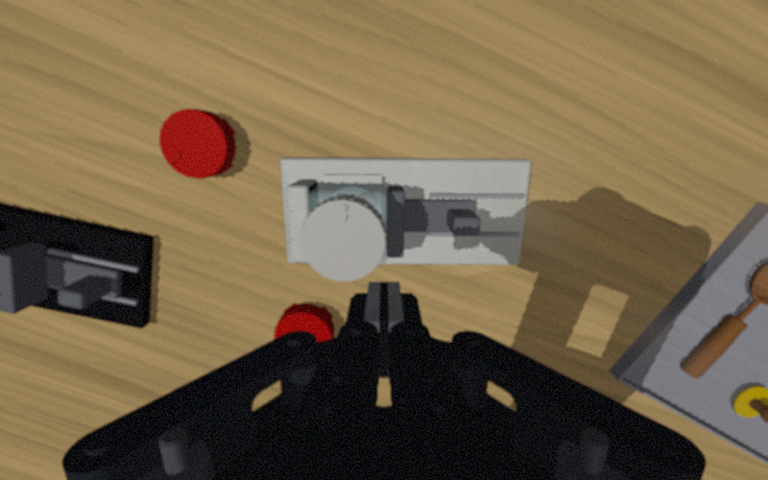

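The jaw now touches the jar, the lid top is centred near (343,239), and the base corners are (281,158), (531,160), (288,264) and (521,264).

```bash
python3 - <<'E'
from h import *
f=lambda x,y:((x+.5)/1.2-.5,(y+.5)/1.2-.5)
for n,p,z in (("A",(281,158),.014),("C",(531,160),.014),("D",(521,264),.014),("B",(288,264),.014),("lid",(343.5,239),.106),("l",(301,239),.106),("b",(343,281),.106)):
    w=atz("wrist",f(*p),z);print(n,w.round(4),((w-O)@XD).round(4),((w-O)@YD).round(4))
for y in(0,-.001):print(proj("wrist",O+y*YD+[0,0,.106])*1.2)
E
```

```text
A [0.5824 0.2348 0.014 ] 0.0512 0.0656
C [0.6672 0.0292 0.014 ] 0.0501 -0.1567
D [ 0.5771 -0.0104  0.014 ] -0.0484 -0.1586
B [0.4896 0.1971 0.014 ] -0.049 0.0666
lid [0.5632 0.157  0.106 ] 0.0034 0.0012
l [0.552  0.1835 0.106 ] 0.0034 0.03
b [0.5345 0.1463 0.106 ] -0.0272 0.0025
[[345.38473534 243.78773417]]
[[346.85976831 243.79189685]]
```

Request:
send_rows:
  dr:
    - [0,0,0]
    - [0,0,0]
    - [0,0,0]
    - [0,0,0]
    - [0,0,0]
    - [0,0,0]
    - [0,0,0]
    - [0,0,0]
  xyz:
    - [0.1,-1.5,0]
    - [0.1,-2.85,0]
    - [0.1,-2.85,2]
    - [0.1,-2.85,4]
    - [0.1,-2.85,6]
    - [0.1,-2.85,6]
    - [0.1,-2.85,6]
    - [0.1,-2.85,6]
  jaw: [100,100,100,100,100,100,100,100]

```text
time_s: 8.3
eef_pos: [0.5634, 0.1543, 0.1514]
eef_rot: [0.0, 0.98, 0.197, 0.001]
wrist_force: [-1.0, -0.8, 0.4]
opening: 1.0
grasp_force: 0.0
```

```bash
python3 -c "
from h import *
go(O+.002*XD+.001*YD+[0,0,.099])"
```

```text
t 8.3 p [0.5634 0.1543 0.1514] yaw 0.396 zax [ 0.002  0.    -1.   ] clamp 0.0026 -0.0013 F [-1.  -0.8  0.4] T [-0.02  0.01 -0.04] op 1.0 g 0.0 q [0.06 0.3  1.67 0.   1.17 1.24]
shift cm [-0.07 -0.23  5.24]
```

Request:
send_rows:
  dr:
    - [0,0,0]
    - [0,0,0]
    - [0,0,0]
    - [0,0,0]
    - [0,0,0]
    - [0,0,0]
    - [0,0,0]
    - [0,0,0]
  xyz:
    - [-0.05,-0.2,1.5]
    - [-0.05,-0.2,3]
    - [-0.05,-0.2,4.5]
    - [-0.05,-0.2,5.2]
    - [-0.05,-0.2,5.2]
    - [-0.05,-0.2,5.2]
    - [-0.05,-0.2,5.2]
    - [-0.05,-0.2,5.2]
  jaw: [100,100,100,100,100,100,100,100]

```text
time_s: 9.3
eef_pos: [0.5617, 0.156, 0.0988]
eef_rot: [0.0, 0.98, 0.197, 0.0]
wrist_force: [-0.8, 0.0, 0.6]
opening: 0.998
grasp_force: 0.0
```

Request:
send_rows:
  dr:
    - [0,0,0]
    - [0,0,0]
    - [0,0,0]
    - [0,0,0]
    - [0,0,0]
    - [0,0,0]
    - [0,0,0]
    - [0,0,0]
  xyz:
    - [0,0,0]
    - [0,0,0]
    - [0,0,0]
    - [0,0,0]
    - [0,0,0]
    - [0,0,0]
    - [0,0,0]
    - [0,0,0]
  jaw: [30,30,30,30,30,30,30,30]

```text
time_s: 10.3
eef_pos: [0.5619, 0.1559, 0.099]
eef_rot: [0.0, 0.98, 0.197, 0.001]
wrist_force: [-0.7, -0.7, 5.6]
opening: 0.667
grasp_force: 63.8
```

```bash
python3 -c "
from h import *
st();save('wrist','w3.png',None,1.2)"
```

```text
t 10.3 p [0.5619 0.1559 0.099 ] yaw 0.3961 zax [ 0.001 -0.    -1.   ] clamp 0.0019 0.0008 F [-0.7 -0.7  5.6] T [-0.19  0.06 -0.04] op 0.667 g 63.8 q [ 0.07  0.38  1.7  -0.    1.07  1.24]
```

View pics/w3.png

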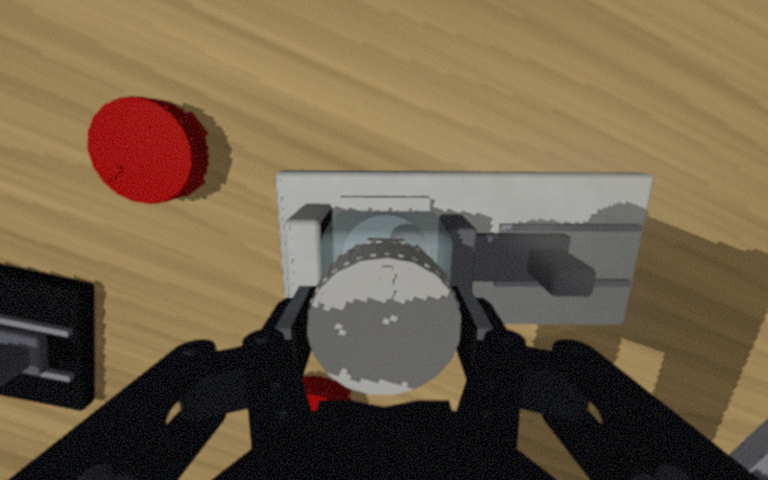

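The lid is held: grip 64 N, tips clear of the shoulder. Its mark is at (388,270). Now twisting anticlockwise from above, which is negative about tool z.

Request:
send_rows:
  dr:
    - [0,0,-0.8]
    - [0,0,-1.6]
    - [0,0,-2.4]
    - [0,0,-3.2]
    - [0,0,-4.0]
    - [0,0,-4.8]
    - [0,0,-5.6]
    - [0,0,-6.4]
  xyz:
    - [0,0,0]
    - [0,0,0]
    - [0,0,0]
    - [0,0,0]
    - [0,0,0]
    - [0,0,0]
    - [0,0,0]
    - [0,0,0]
  jaw: [30,30,30,30,30,30,30,30]

```text
time_s: 11.35
eef_pos: [0.5618, 0.1554, 0.099]
eef_rot: [0.0, 0.861, 0.509, 0.0]
wrist_force: [-1.5, -2.9, 6.7]
opening: 0.667
grasp_force: 63.8
```

```bash
python3 -c "
from h import *
st();save('wrist','w4.png',None,1.2)"
```

```text
t 11.35 p [0.5618 0.1554 0.099 ] yaw 1.0682 zax [ 0.001 -0.001 -1.   ] clamp 0.0016 0.0003 F [-1.5 -2.9  6.7] T [-0.47  0.17 -0.35] op 0.667 g 63.8 q [ 0.07  0.38  1.7  -0.    1.07  0.57]
```

View pics/w4.png

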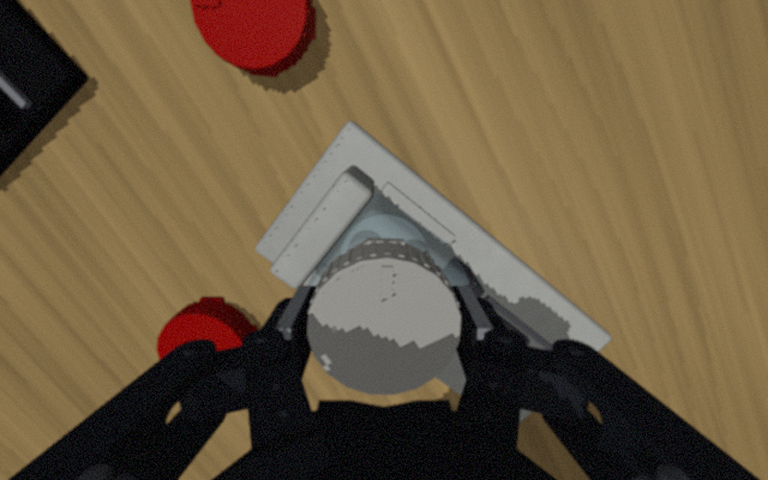

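The mark is still at (388,270) in the gripper's view, so the lid turns with the gripper, and the jar stays put. Continuing.

Request:
send_rows:
  dr:
    - [0,0,-0.9]
    - [0,0,-1.8]
    - [0,0,-2.7]
    - [0,0,-3.6]
    - [0,0,-4.5]
    - [0,0,-5.4]
    - [0,0,-6.2]
    - [0,0,-6.2]
  xyz:
    - [0,0,0]
    - [0,0,0]
    - [0,0,0]
    - [0,0,0]
    - [0,0,0]
    - [0,0,0]
    - [0,0,0]
    - [0,0,0]
  jaw: [30,30,30,30,30,30,30,30]

```text
time_s: 12.4
eef_pos: [0.5621, 0.1554, 0.099]
eef_rot: [0.001, 0.654, 0.756, 0.0]
wrist_force: [-0.3, -2.9, 4.3]
opening: 0.667
grasp_force: 63.7
```

```bash
python3 -c "
from h import *
st()"
```

```text
t 12.4 p [0.5621 0.1554 0.099 ] yaw 1.7159 zax [ 0.002 -0.001 -1.   ] clamp 0.0018 0.0002 F [-0.3 -2.9  4.3] T [-0.34 -0.22 -0.16] op 0.667 g 63.7 q [ 0.07  0.38  1.7  -0.    1.07 -0.08]
```

Turned 1.32 rad. A small trial lift, watching the force.

Request:
send_rows:
  dr:
    - [0,0,0]
    - [0,0,0]
    - [0,0,0]
    - [0,0,0]
    - [0,0,0]
    - [0,0,0]
    - [0,0,0]
    - [0,0,0]
  xyz:
    - [0,0,-0.1]
    - [0,0,-0.2]
    - [0,0,-0.3]
    - [0,0,-0.4]
    - [0,0,-0.5]
    - [0,0,-0.6]
    - [0,0,-0.6]
    - [0,0,-0.6]
  jaw: [30,30,30,30,30,30,30,30]

```text
time_s: 13.4
eef_pos: [0.5615, 0.1562, 0.1045]
eef_rot: [0.0, 0.654, 0.756, 0.0]
wrist_force: [0.9, -0.6, -0.5]
opening: 0.667
grasp_force: 65.2
```

```bash
python3 -c "
from h import *
st()"
```

```text
t 13.4 p [0.5615 0.1562 0.1045] yaw 1.7158 zax [ 0.  0. -1.] clamp 0.0016 0.0012 F [ 0.9 -0.6 -0.5] T [-0.14 -0.08  0.02] op 0.667 g 65.2 q [ 0.07  0.37  1.69  0.    1.08 -0.08]
```

The lid is free: no pull and no torque. Lifting the remaining 35 mm.

Request:
send_rows:
  dr:
    - [0,0,0]
    - [0,0,0]
    - [0,0,0]
    - [0,0,0]
    - [0,0,0]
    - [0,0,0]
    - [0,0,0]
    - [0,0,0]
  xyz:
    - [0,0,-0.6]
    - [0,0,-1.2]
    - [0,0,-1.8]
    - [0,0,-2.4]
    - [0,0,-3.0]
    - [0,0,-3.5]
    - [0,0,-3.5]
    - [0,0,-3.5]
  jaw: [30,30,30,30,30,30,30,30]

```text
time_s: 14.4
eef_pos: [0.5612, 0.1559, 0.1391]
eef_rot: [-0.0, 0.654, 0.756, -0.0]
wrist_force: [-0.1, -0.4, -0.6]
opening: 0.666
grasp_force: 65.2
```

```bash
python3 -c "
from h import *
st();save('scene','s2.png',(315,130,415,220),6.6)"
```

```text
t 14.4 p [0.5612 0.1559 0.1391] yaw 1.7155 zax [-0.  0. -1.] clamp 0.0012 0.0011 F [-0.1 -0.4 -0.6] T [ 0.02 -0.02 -0.02] op 0.666 g 65.2 q [ 0.07  0.32  1.68  0.    1.15 -0.08]
```

View pics/s2.png

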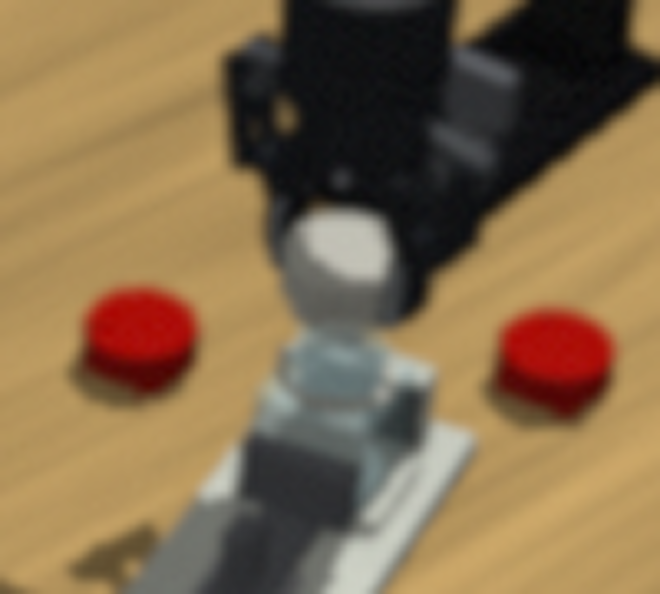

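The crop shows the lid at (345,265), held level above the open jar neck at (335,365). The jar is still in the clamp.

```bash
python3 -c "
from bench import ctrl
print(ctrl.hand_in())"
```

```text
the job is handed in; nothing more can be done
None
```

The job is handed in: I pushed the jaw to its end stop, turned the lid 1.32 rad anticlockwise until it came free, and the gripper still holds it level about 2 cm above the rim, with the jar standing in the clamp.

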